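# Hand out the middle kit box and tally it

### The arm

A 6-joint arm with a two-finger parallel gripper is mounted at the origin on a cart in front of the work surface, level with it; the furniture and walls round the work are solid. World frame = base frame: x ahead of the robot, y to its left, z up, the work surface at z = 0. Lengths are in m, angles in rad, forces in N, time in s.
With the tool pointing down it reaches from about 0.275 to 0.875 m from the base axis. Payload 12.5 kg.
Tool frame: the origin (TCP) lies on the centre line of the jaws, within the pads' length; the fingertips stand r.finger_overhang ahead of it and the grasp point (between the pads) lies 3 mm ahead of it (r.finger_overhang is the distance from the TCP to the fingertips, in m); z points along the fingers, y is the line along which they close (so a half turn about z gives the same grasp; the last joint's range is limited). The gripper opens to 85 mm and grips with 20 to 120 N. Pads are 22 mm wide; open, the fingers measure 114 mm over their backs; the gripper's body (76 mm by 85 mm) begins 54 mm behind the grasp point. The pads swing forward as they close: fully open they stand 13 mm farther back than shut.
Start: joints at [-1.409, 0.351, 1.652, -0, 1.139, -0.085], TCP at [0.134, -0.533, 0.233] pointing down, gripper open.
Joint ranges: [-2.75, 2.75], [-0.79, 2.1], [0.01, 2.65], [-1.57, 4.71], [0.07, 3.14], [-2.87, 2.87]. Speed limits (rad/s): [2.22, 2.22, 2.79, 3.14, 3.14, 3.14].

### API

Orientations are given as a unit quaternion [x, y, z, w].
In Python, from cell import r, optics gives the robot as it stands. The module is installed in compiled form; this text tells all that it offers. Calls block until the motion is done:
- r.move_to(position, orientation): joint-space move of the TCP to a pose.
- r.move_linear(position, rot=None, vel=0.15): straight line of the TCP; rot=None keeps the orientation; vel is the mean speed in m/s.
- r.set_joints(angles): joint-space move.
- r.set_gripper(opening, squeeze=None): opening from 0.0 (shut) to 1.0 (fully open); squeeze is the grip in N (None keeps the last); returns when the fingers have stopped.
- r.sleep(seconds).
- r.inverse_kinematics(position, orientation): joint angles nearest the present ones, or None.
- optics.get_image(name): name is "scene" or "top" or "wrist"; returns a dict with "pixels" (420x560x3 uint8, red, green, blue), "depth" (420x560 float32, m along the optical axis (not along the pixel's ray), 0 where there is no reading), "fx", "fy", "cx", "cy" (pixels), "D" ([k1, k2, p1, p2, k3] as OpenCV has them; the pictures are not rectified), "camera_from_world" (4x4, takes a point from world to camera coordinates); the wrist camera has in their place "mount" (4x4, takes a point from camera to tool coordinates, whose origin is the TCP and whose axes are the flange's). Camera axes: x right, y down, z forward; pixel columns grow to the right and rows downward; lengths in m; the calibration is good to about 2 mm. A picture is of the moment at which its call begins: read the wrist's pose just before it.
A pose or a line that the arm cannot do raises r.PlanningError and nothing moves.
- r.hand_in(): hands the job in; it is judged then, once.
Readings, each from a call of its own:
- r.current_t(): time.
- r.current_q(): joint angles.
- r.current_qvel(): joint speeds.
- r.current_effort(): joint torques, N m.
- r.current_tool_pos(): TCP position.
- r.current_ee_rot(): TCP orientation.
- r.current_contact_force(): force on the tool from outside, world axes, zero at the start.
- r.current_torque(): the same for the moment, N m.
- r.current_opening(): opening from 0.0 (shut) to 1.0 (fully open).
- r.current_finger_force(): force on a finger pad.
Only numpy, scipy, OpenCV 4.12 (cv2) and the standard library are available. Lean on these libraries where they do the work, as an engineer would, in place of code of your own. Each camera call takes 0.05 s, during which the arm holds its last target. There are 200 camera calls.

### The job

Hand out the yellow blood-draw kit box from the middle of the stack: lift the green box off and set it aside, lay the yellow box flat inside the red outgoing tray, then put the green box back squarely on the blue one, which stays where it is on its stand. Once both boxes are in place and not before, count the hand-out: swing the red-tipped lever of the tally counter all the way to its stop and let go so that it springs back. Keep the boxes upright and do not disturb the bottle, mug and cup.

Things in the scene. Friction and masses are not known exactly. Their poses are not given: they have to be found in the camera images.
- top_kit: Green-lidded plastic kit box, 150 mm long (its x) x 56 mm wide (its y) x 42 mm high, 0.22 kg; coloured straight-sided lid band 150 x 56 mm over the upper 23 mm, white lower body 142 x 48 mm, flat top and underside; three dark vent lines on top, steel clip at each end. Origin: centre of the underside; z up. Grip it across the 56 mm lid, within the upper 25 mm so that the box under it is not caught. At the start on top of the stack.
- middle_kit: Yellow-lidded plastic kit box, 150 mm long (its x) x 56 mm wide (its y) x 42 mm high, 0.22 kg; coloured straight-sided lid band 150 x 56 mm over the upper 23 mm, white lower body 142 x 48 mm, flat top and underside; three dark vent lines on top, steel clip at each end. Origin: centre of the underside; z up. Grip it across the 56 mm lid, within the upper 25 mm so that the box under it is not caught. At the start in the middle of the stack.
- bottom_kit: Blue-lidded plastic kit box, 150 mm long (its x) x 56 mm wide (its y) x 42 mm high, 0.22 kg; coloured straight-sided lid band 150 x 56 mm over the upper 23 mm, white lower body 142 x 48 mm, flat top and underside; three dark vent lines on top, steel clip at each end. Origin: centre of the underside; z up. Grip it across the 56 mm lid, within the upper 25 mm so that the box under it is not caught. At the start at the bottom of the stack, on the white stand.
- stack_stand: Fixed low white plinth 176 (x) x 84 (y) mm, top 12 mm above the table, under the stack. Origin: centre of its underside, x along its length.
- park_mat: Fixed dark mat 190 (x) x 100 (y) mm, 12 mm thick, with a grey field, always empty at the start: a free spot where a box can be set aside. Origin: centre of its underside, on the table.
- out_tray: Fixed red outgoing tray 200 (x) x 110 (y) mm, with a grey liner: floor 12 mm above the table, low rim 18 mm above the table and 4 mm thick, so 192 x 102 mm inside: a box fits lengthwise along its x. Origin: centre of its underside, on the table; empty at the start.
- tally_counter: Fixed grey desk tally counter, 108 (x) x 120 (y) mm at the foot, flat top 50 mm above the table, number window in its front (-x) face. Origin: centre of its underside; z up.
- lever_pivot (a point): Upright swing axis of the counter's lever, 20 mm behind the counter's centre (+x of the counter), 52 mm above the table.
- lever_tab (a point): Top of the red upright finger post at the end of the lever: post 14 mm in diameter, standing 40 mm clear above the flat steel arm (arm top 60 mm, post top 100 mm above the table), 90 mm from the pivot. It moves with the lever. At rest it stands front right of the pivot (34 degrees from the counter's -x towards its -y) and is pushed towards the counter's +y, past the front, clockwise seen from above.
- tally_lever (a joint): Angle of the lever in rad: 0 at rest, grows as the post is pushed clockwise seen from above, hard stop at 1.2. Sprung: about 1 N at the post to start, 5 N at the stop; it returns to 0 by itself when let go.
- skin_spray: Loose bystander: white and blue pump spray bottle 44 x 44 x 136 mm, standing. Origin: centre of the underside.
- mug_dark: Loose bystander: dark mug 92 x 128 x 95 mm. Origin: centre of the underside.
- steel_cup: Loose bystander: small steel cup 66 mm across, 42 mm high. Origin: centre of the underside.
There are look-alikes about, which are no part of the job. Several things have the shape of the top_kit; the one meant has the colours described above.

How it is judged:
By the outcome, as a careful person would: the job done as asked, in the order asked, and still so for the second after the job is handed in, with the robot touching nothing.
It also fails if it takes over 72 s, if anything falls off the work surface, if the arm or the gripper's body presses on something with over 40 N, if the wrist force passes 120 N, or if a joint passes its speed limit or range.

## Working session

There is one attempt and no reset: what is moved stays moved. The work goes in short steps, each a Python script; the robot and the scene stay as the last script left them, time stands still between calls to the robot, and variables do not carry over. Pictures are saved under pics/ and viewed, at most 10 in all, crops included, and the job is handed in when it is done.

```bash
mkdir -p pics && cat > h.py <<'E'
import numpy as np, cv2
from cell import r, optics
def world(im):
    """world xyz for each pixel (fixed cams)"""
    h,w=im["depth"].shape
    K=np.array([[im["fx"],0,im["cx"]],[0,im["fy"],im["cy"]],[0,0,1]])
    u,v=np.meshgrid(np.arange(w),np.arange(h))
    n=cv2.undistortPoints(np.stack([u,v],-1).reshape(-1,1,2).astype(np.float64),K,np.array(im["D"],float)).reshape(h,w,2)
    d=im["depth"][...,None]
    c=np.concatenate([n*d,d],-1)
    T=np.linalg.inv(im["camera_from_world"])
    P=c@T[:3,:3].T+T[:3,3]
    P[im["depth"]==0]=np.nan
    return P
E
python3 - <<'E'
from h import *
for n in("scene","top"):
    im=optics.get_image(n); cv2.imwrite(f"pics/{n}.png",im["pixels"][...,::-1]); np.savez(f"{n}.npz",**im)
    print(n,np.linalg.inv(im["camera_from_world"]).round(3).tolist(),im["fx"],im["D"])
print(r.current_t(),r.finger_overhang,r.current_ee_rot(),r.current_opening())
E
```

```text
scene [[-0.859, -0.21, 0.466, 0.03], [-0.511, 0.398, -0.762, 0.862], [-0.026, -0.893, -0.45, 0.632], [0.0, 0.0, 0.0, 1.0]] 414.66002828894085 [-0.09413573  0.          0.          0.          0.        ]
top [[-0.023, -0.991, 0.133, 0.39], [-1.0, 0.025, 0.014, -0.031], [-0.017, -0.133, -0.991, 1.33], [0.0, 0.0, 0.0, 1.0]] 482.0614777836014 [0.0180965 0.        0.        0.        0.       ]
0.1 0.022 [ 9.92394375e-01  1.23097879e-01 -2.14979203e-05 -5.62833682e-04] 0.9983216410935544
```

View pics/scene.png

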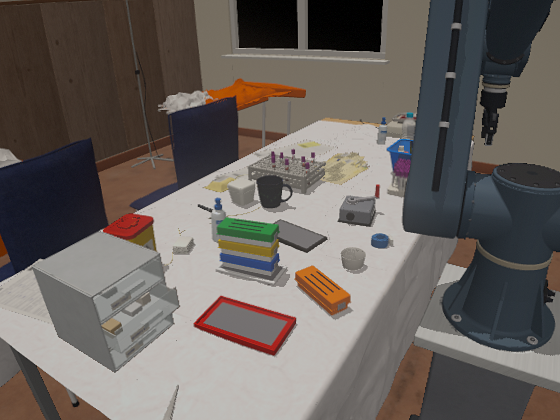

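View pics/top.png

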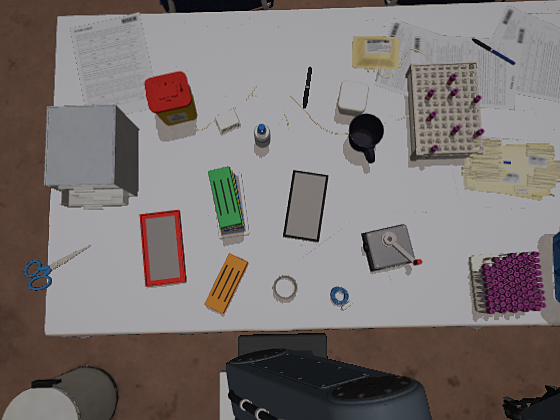

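The top view shows the green-lidded stack at (226,198). The orange look-alike is at (226,283) and a red/yellow bin at (170,97); neither is wanted. The red tray is at (163,247), the mat at (306,206), the counter at (387,248) with its red tip at (418,262), the cup at (285,287), the bottle at (262,135) and the mug at (366,135). The scene view confirms green over yellow over blue at (248,245).

```bash
python3 - <<'E'
from h import *
im=dict(np.load("top.npz")); P=world(im); px=im["pixels"]; hsv=cv2.cvtColor(px,cv2.COLOR_RGB2HSV).astype(int)
H,S,V=hsv[...,0],hsv[...,1],hsv[...,2]
def box(m,roi,name,z=None):
    M=np.zeros(m.shape,bool); u0,v0,u1,v1=roi; M[v0:v1,u0:u1]=m[v0:v1,u0:u1]
    if z: M&=(P[...,2]>z[0])&(P[...,2]<z[1])
    p=P[M]; p=p[~np.isnan(p[:,0])]
    rc=cv2.minAreaRect(p[:,:2].astype(np.float32)*1000)
    b=cv2.boxPoints(rc)
    e=[b[1]-b[0],b[2]-b[1]]; e=max(e,key=np.linalg.norm); a=np.degrees(np.arctan2(e[1],e[0]))%180
    print(name,len(p),"c",np.round(rc[0],1),"size",np.round(rc[1],1),"long axis deg",round(a,2),"z med",np.nanmedian(p[:,2]).round(4))
box(np.ones_like(H,bool),(195,155,255,245),"green",(.128,.15))
box((H>45)&(H<85)&(S>120),(195,155,255,245),"greencol",(.128,.15))
box(((H<8)|(H>172))&(S>150),(130,200,195,295),"tray")
box((V<70)|((V<190)&(S<60)),(275,160,335,250),"mat",(.006,.03))
box(np.ones_like(H,bool),(350,215,410,280),"counter",(.042,.054))
box(((H<8)|(H>172))&(S>150),(405,250,430,275),"tab")
box(np.ones_like(H,bool),(405,250,430,275),"tabtop",(.09,.11))
box(np.ones_like(H,bool),(375,225,425,270),"arm",(.0565,.075))
box(np.ones_like(H,bool),(200,245,255,320),"orange",(.03,.06))
box(np.ones_like(H,bool),(265,270,305,305),"cup",(.03,.06))
box(np.ones_like(H,bool),(245,115,280,155),"bottle",(.03,.2))
box(np.ones_like(H,bool),(340,105,390,170),"mug",(.05,.2))
box(np.ones_like(H,bool),(40,100,140,215),"drawer",(.05,.4))
box(np.ones_like(H,bool),(140,65,200,130),"bin",(.05,.4))
print("table z",np.nanmedian(P[300:320,380:430,2]))
# scene cam side: per-colour of the kits
im=dict(np.load("scene.npz")); P=world(im); H,S,V=[cv2.cvtColor(im["pixels"],cv2.COLOR_RGB2HSV).astype(int)[...,i] for i in range(3)]
roi=(205,210,295,290)
box((H>45)&(H<85)&(S>100),roi,"g",(.10,.16)); box((H>15)&(H<35)&(S>120),roi,"y",(.05,.12)); box((H>100)&(H<125)&(S>120),roi,"b",(.02,.08))
cv2.imwrite("pics/crop.png",cv2.resize(im["pixels"][200:290,200:300,::-1],None,fx=6,fy=6,interpolation=cv2.INTER_CUBIC))
E
```

```text
green 1316 c [597.2 123. ] size [152.2  56.2] long axis deg 11.81 z med 0.1377
greencol 1096 c [598.  122.9] size [149.   55.6] long axis deg 11.81 z med 0.1378
tray 1050 c [482.9 309.5] size [198.6 110.2] long axis deg 5.4 z med 0.0131
mat 2629 c [596.1 -83.4] size [164.1 247.3] long axis deg 178.61 z med 0.0117
counter 1220 c [ 467.5 -298.7] size [ 99.9 122.7] long axis deg 101.16 z med 0.0496
tab 31 c [ 426.  -362.3] size [10.  10.5] long axis deg 106.81 z med 0.0986
tabtop 28 c [ 425.7 -363.5] size [12.7 10.7] long axis deg 0.38 z med 0.0997
arm 245 c [ 472.5 -318.1] size [101.5 100.4] long axis deg 84.85 z med 0.0605
orange 1210 c [383.3 133.5] size [ 56.4 150.7] long axis deg 153.22 z med 0.0419
cup 104 c [367.4 -22.3] size [63.3 63.5] long axis deg 133.4 z med 0.0384
bottle 285 c [777.1  28.9] size [41.5 39.7] long axis deg 85.65 z med 0.0927
mug 762 c [ 777.3 -246. ] size [170.6  91.6] long axis deg 12.51 z med 0.076
drawer 8522 c [705.3 467.7] size [250.1 174.6] long axis deg 0.0 z med 0.1879
bin 1963 c [878.4 267.7] size [100.4 116.3] long axis deg 100.05 z med 0.1395
table z -7.762368821273569e-05
g 897 c [598.3 129.4] size [149.6  57.3] long axis deg 13.39 z med 0.1365
y 524 c [589.7 146.9] size [156.6  53.6] long axis deg 28.78 z med 0.0867
b 460 c [590.  149.3] size [155.8  50.2] long axis deg 27.25 z med 0.0447
```

View pics/crop.png

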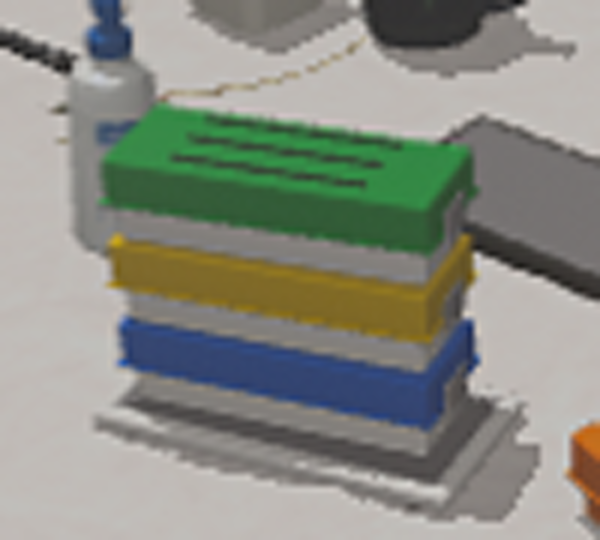

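The crop confirms green over yellow over blue, with the stack slightly staggered. Sizes and heights match the description: lid 149x56 at z 0.138, and tray 199x110. Next I fit the mat, then pick the green box.

```bash
cat >> h.py <<'E'
def rect(mask,P):
    """largest blob -> centre, size, long-axis angle (rad), mm rect"""
    n,l,s,_=cv2.connectedComponentsWithStats(mask.astype(np.uint8))
    k=1+np.argmax(s[1:,4]); p=P[l==k]
    (c,sz,_)=rc=cv2.minAreaRect(p[:,:2].astype(np.float32)*1000); b=cv2.boxPoints(rc)
    e=max([b[1]-b[0],b[2]-b[1]],key=np.linalg.norm); a=np.arctan2(e[1],e[0])
    a=(a+np.pi/2)%np.pi-np.pi/2
    return np.array(c)/1000,np.round(sz,1),a,np.median(p[:,2])
def top_rect(zlo,zhi,centre,rad=.12,im=None,hue=None):
    im=im or optics.get_image("top"); P=world(im)
    with np.errstate(invalid="ignore"):
        m=(P[...,2]>zlo)&(P[...,2]<zhi)&(np.hypot(P[...,0]-centre[0],P[...,1]-centre[1])<rad)
    if hue:
        hsv=cv2.cvtColor(im["pixels"],cv2.COLOR_RGB2HSV); m&=(hsv[...,0]>hue[0])&(hsv[...,0]<hue[1])&(hsv[...,1]>90)
        m=cv2.morphologyEx(m.astype(np.uint8),cv2.MORPH_CLOSE,np.ones((5,5)))&(P[...,2]>zlo)
    return rect(m,P)
def quat(phi): return [np.cos(phi/2),np.sin(phi/2),0,0]   # tool down, tool x at phi
def L(x,y,z,phi=None,vel=.25): r.move_linear([x,y,z],None if phi is None else quat(phi),vel)
def stat(s=""): print(s,"t",round(r.current_t(),2),"tcp",np.round(r.current_tool_pos(),4),"F",np.round(r.current_contact_force(),1),"open",round(r.current_opening(),3),"ff",np.round(r.current_finger_force(),1))
E
python3 - <<'E'
from h import *
im=dict(np.load("top.npz"))
c,s,a,z=top_rect(.007,.02,(.582,-.085),.125,im); print("mat",c,s,np.degrees(a),z)
c,s,a,z=top_rect(.128,.15,(.598,.123),.12,im,(45,85)); print("green",c,s,np.degrees(a),z)
for p,ph in (((.598,.123,.139),a),((.483,.3095,.055),.0942),((.582,-.085,.055),a),((.42,-.37,.092),1.76),((.4,-.28,.092),1.76)):
    q=r.inverse_kinematics(p,quat(ph)); print(p,None if q is None else np.round(q,2))
r.move_to([*c,.20],quat(a)); stat()
L(*c,z+.001,vel=.12); stat()
r.set_gripper(0.0,40); stat("grip"); print(r.finger_overhang)
im=optics.get_image("scene"); cv2.imwrite("pics/grip1.png",im["pixels"][120:320,150:350,::-1].repeat(3,0).repeat(3,1))
E
```

```text
mat [ 0.58814691 -0.09037784] [117.4 191.5] -11.292741 0.0120785178923013
green [0.59840167 0.1229312 ] [149.7  55.6] 11.812976 0.13775121922123112
(0.598, 0.123, 0.139) [ 0.13  0.56  1.57 -0.    1.01  1.49]
(0.483, 0.3095, 0.055) [ 0.49  0.63  1.71 -0.    0.8   1.97]
(0.582, -0.085, 0.055) [-0.22  0.65  1.67 -0.    0.82  1.14]
(0.42, -0.37, 0.092) [-0.81  0.55  1.74 -0.    0.85 -0.99]
(0.4, -0.28, 0.092) [-0.71  0.45  1.92 -0.    0.77 -0.9 ]
 t 2.93 tcp [0.5985 0.1222 0.2   ] F [ 0.2  0.5 -0.1] open 0.998 ff 0.0
 t 3.59 tcp [0.5988 0.1229 0.1393] F [ 0.3 -0.7  0.7] open 1.001 ff 0.0
grip t 4.36 tcp [0.5988 0.123  0.1394] F [-0.1  0.5  6. ] open 0.002 ff 3.0
0.022
```

View pics/grip1.png

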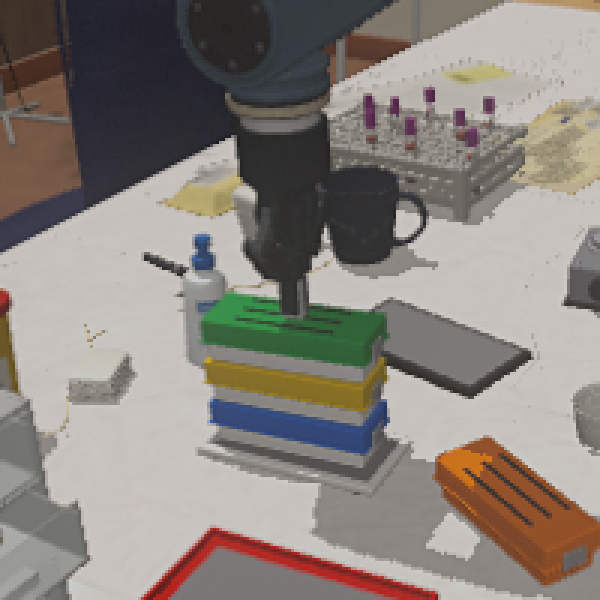

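The gripper shut above the lid: the fingers are at crop (295,310), opening is 0.002, and 6 N points up. The box has not moved visibly. The tips must reach less far than I assumed, so I raise the arm and measure their real position with depth.

```bash
python3 - <<'E'
from h import *
def low(tag):
    im=optics.get_image("scene"); P=world(im); t=np.array(r.current_tool_pos())
    m=(np.hypot(P[...,0]-t[0],P[...,1]-t[1])<.075)&(P[...,2]>.15)&(P[...,2]<.35)
    p=P[m]; print(tag,"tcp",t.round(4),"low tip z pct",np.nanpercentile(p[:,2],[0,1,3]).round(4))
    k=p[p[:,2]<np.nanmin(p[:,2])+.012]; print(" tip pts n",len(k),"rel x",(k[:,0].min()-t[0]).round(3),(k[:,0].max()-t[0]).round(3),"y",(k[:,1].min()-t[1]).round(3),(k[:,1].max()-t[1]).round(3))
    return im
t=r.current_tool_pos()
L(t[0],t[1],.21); low("shut")
r.set_gripper(1.0); im=low("open"); stat()
c,s,a,z=rect((lambda P,h:(P[...,2]>.128)&(P[...,2]<.15)&(h[...,0]>45)&(h[...,0]<85)&(h[...,1]>90))(world(im),cv2.cvtColor(im["pixels"],cv2.COLOR_RGB2HSV)),world(im)); print("green scene",c,s,np.degrees(a))
cv2.imwrite("pics/open.png",im["pixels"][100:270,170:340,::-1].repeat(3,0).repeat(3,1))
E
```

```text
shut tcp [0.5984 0.1229 0.2094] low tip z pct [0.2096 0.2132 0.2207]
 tip pts n 35 rel x -0.012 0.009 y -0.004 0.015
open tcp [0.5988 0.123  0.21  ] low tip z pct [0.2213 0.2242 0.229 ]
 tip pts n 69 rel x -0.021 0.019 y -0.05 0.056
 t 5.72 tcp [0.5988 0.123  0.21  ] F [-0.7  0.7  0.7] open 0.996 ff 0.0
green scene [0.59780908 0.12825929] [148.5  57.7] 11.47719
```

View pics/open.png

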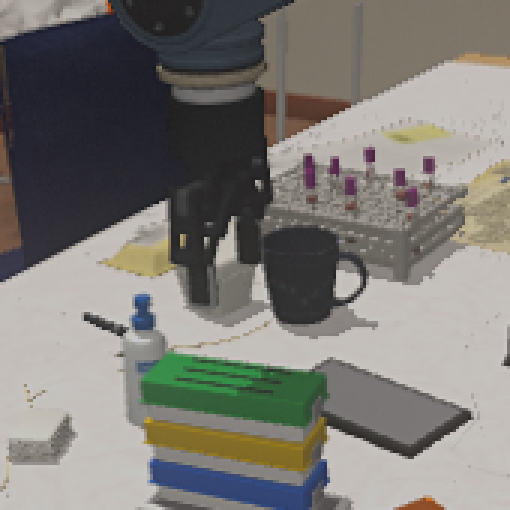

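The picture shows the gripper open above an unmoved stack. Depth puts the real fingertips at the reported TCP when shut and 12 mm behind it when open, not 22 mm ahead of it. So I correct for that and put the TCP about 26 mm below the lid top.

```bash
python3 - <<'E'
from h import *
c=np.array([.5984,.1229]); z=.1378; a=np.radians(11.81)
L(*c,z-.025,vel=.2); stat("down")
r.set_gripper(0.0,40); stat("grip")
if r.current_opening()>.3:
    L(*c,z-.025+.025,vel=.12); stat("lift")
    im=optics.get_image("scene"); P=world(im)
    hsv=cv2.cvtColor(im["pixels"],cv2.COLOR_RGB2HSV)
    g=(hsv[...,0]>45)&(hsv[...,0]<85)&(hsv[...,1]>90)&(P[...,2]>.1)
    y=(hsv[...,0]>15)&(hsv[...,0]<35)&(hsv[...,1]>120)&(abs(P[...,1]-.13)<.1)&(abs(P[...,0]-.6)<.12)
    print("green z",np.nanpercentile(P[...,2][g],[1,50,99]).round(3),"yellow z",np.nanpercentile(P[...,2][y],[1,50,99]).round(3))
    cv2.imwrite("pics/lift.png",im["pixels"][120:290,170:340,::-1].repeat(3,0).repeat(3,1))
E
```

```text
down t 6.36 tcp [0.599  0.123  0.1138] F [0.2 0.  1.6] open 1.001 ff 0.0
grip t 6.75 tcp [0.5991 0.1232 0.1143] F [-0.6  0.8  5.9] open 0.646 ff 42.9
lift t 7.11 tcp [0.5986 0.1229 0.1381] F [-0.9  0.2 -2.3] open 0.642 ff 42.9
green z [0.14  0.16  0.164] yellow z [0.074 0.094 0.098]
```

View pics/lift.png

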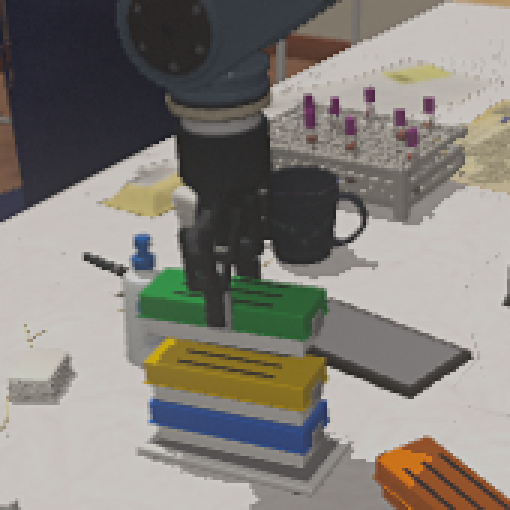

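Green has lifted 24 mm cleanly, and yellow (lid at crop (235,375)) and blue have stayed put. I park the green box on the mat, then re-measure yellow.

```bash
python3 - <<'E'
from h import *
im=dict(np.load("top.npz")); P=world(im); h=cv2.cvtColor(im["pixels"],cv2.COLOR_RGB2HSV)
m=(h[...,2]<165)&(h[...,1]<70)&(P[...,2]>.005)&(P[...,2]<.02)&(np.hypot(P[...,0]-.588,P[...,1]+.09)<.125)
c,s,a,z=rect(cv2.morphologyEx(m.astype(np.uint8),cv2.MORPH_OPEN,np.ones((3,3))),P); print("mat",c,s,np.degrees(a),z)
t=r.current_tool_pos(); L(t[0],t[1],.19,vel=.25)
L(*c,.12,a,.3); L(*c,.0315,vel=.15); stat("place")
r.set_gripper(1.0); L(*c,.12,vel=.3); stat("up")
im=optics.get_image("top"); np.savez("top2.npz",**im)
for n,zz,cc,hue in(("green",(.044,.065),c,(45,85)),("yellow",(.085,.105),(.598,.123),(15,35))):
    k=top_rect(*zz,cc,.12,im,hue); print(n,k[0],k[1],np.degrees(k[2]),k[3])
E
```

```text
mat [ 0.5921828  -0.08307826] [ 93.9 183.9] -10.176462 0.012084422444603282
place t 9.13 tcp [ 0.5925 -0.0825  0.0317] F [-0.5 -0.8 -1.7] open 0.647 ff 43.3
up t 9.98 tcp [ 0.5925 -0.0832  0.1211] F [-0.2  0.7 -0.9] open 1.0 ff 0.0Traceback (most recent call last):
  File "<stdin>", line 10, in <module>
  File "h.py", line 30, in top_rect
    return rect(m,P)
  File "h.py", line 18, in rect
    k=1+np.argmax(s[1:,4]); p=P[l==k]
        ~~~~~~~~~^^^^^^^^^
    return _wrapfunc(a, 'argmax', axis=axis, out=out, **kwds)
    return bound(*args, **kwds)
ValueError: attempt to get argmax of an empty sequence
```

```bash
python3 - <<'E'
from h import *
im=dict(np.load("top2.npz"))
try:
    k=top_rect(.085,.105,(.598,.123),.12,im,(15,35)); print("yellow",k[0],k[1],np.degrees(k[2]),k[3])
except Exception as e: print(e)
r.move_to([.25,-.42,.22],quat(-.3)); stat()
im=optics.get_image("top"); np.savez("top3.npz",**im)
cv2.imwrite("pics/top3.png",im["pixels"][...,::-1])
for n,zz,cc,hue in(("green",(.044,.065),(.59,-.083),(45,85)),("yellow",(.085,.105),(.598,.123),(15,35))):
    k=top_rect(*zz,cc,.12,im,hue); print(n,k[0],k[1],np.degrees(k[2]),k[3])
E
```

```text
yellow [0.60002313 0.12354855] [150.2  56.2] 10.278369 0.09567959451092611
 t 11.82 tcp [ 0.2506 -0.4197  0.2197] F [ 0.1  0.1 -0.5] open 1.001 ff 0.0
green [ 0.59226764 -0.0842956 ] [ 55.9 150.1] -10.214063 0.053610104397352254
yellow [0.60007782 0.12409787] [150.9  56.8] 10.283553 0.09556509696500126
```

View pics/top3.png

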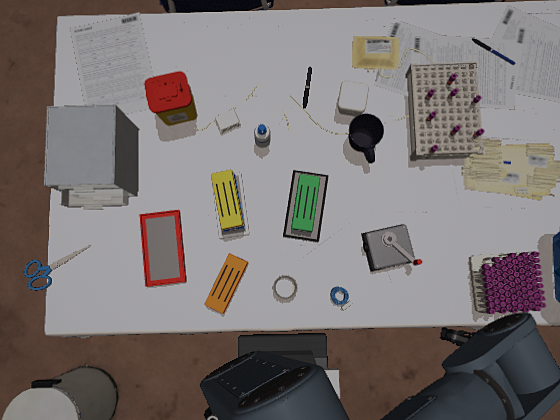

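The picture shows green centred on the mat at (305,203) and yellow exposed at (228,198); nothing else moved. Now I move yellow to the tray.

```bash
python3 - <<'E'
from h import *
c=np.array([.6000,.1239]); a=np.radians(10.28); tc=np.array([.483,.3095]); ta=np.radians(5.4)
r.move_to([*c,.16],quat(a)); L(*c,.0725,vel=.15); stat("down")
r.set_gripper(0.0,40); stat("grip"); assert r.current_opening()>.4
L(*c,.14,vel=.15); stat("lift")
L(*tc,.10,ta,.3); L(*tc,.0315,vel=.12); stat("place")
r.set_gripper(1.0); L(*tc,.12,vel=.3); stat("up")
r.move_to([.25,-.42,.22],quat(-.3))
im=optics.get_image("top"); np.savez("top4.npz",**im)
for n,zz,cc,hue in(("green",(.044,.065),(.59,-.083),(45,85)),("yellow",(.044,.065),(.483,.31),(15,35)),("blue",(.044,.065),(.598,.123),(98,128))):
    k=top_rect(*zz,cc,.12,im,hue); print(n,k[0],k[1],np.degrees(k[2]),k[3])
print(r.current_t())
E
```

```text
down t 14.92 tcp [0.6005 0.1238 0.0733] F [ 0.3 -0.5  0.4] open 1.001 ff 0.0
grip t 15.31 tcp [0.6005 0.1241 0.0736] F [-0.9  1.3  6.2] open 0.648 ff 42.6
lift t 15.91 tcp [0.5995 0.1238 0.1392] F [-0.4 -1.  -2.6] open 0.648 ff 42.9
place t 17.52 tcp [0.4834 0.3091 0.0313] F [-0.4  0.  -2.7] open 0.645 ff 43.8
up t 18.38 tcp [0.4833 0.3097 0.121 ] F [ 0.2 -0.1  0.3] open 0.996 ff 0.0
green [ 0.59234717 -0.08431958] [ 56.  150.7] -10.039667 0.05382591323891295
yellow [0.48325778 0.30706503] [150.   58.1] 4.7533197 0.05353436426421321
blue [0.60001813 0.12380246] [150.2  56.2] 9.425694 0.05379232366729336
21.15
```

Yellow is in the tray, centred and flat, and blue has not moved. Now green goes back on blue.

```bash
python3 - <<'E'
from h import *
c=np.array([.5923,-.0843]); a=np.radians(-10.1); tc=np.array([.6000,.1238]); ta=np.radians(9.43)
r.move_to([*c,.12],quat(a)); L(*c,.0305,vel=.15); stat("down")
r.set_gripper(0.0,40); stat("grip"); assert r.current_opening()>.4
L(*c,.14,vel=.2); stat("lift")
L(*tc,.12,ta,.25); L(*tc,.085,vel=.12); r.sleep(.2); L(*tc,.0738,vel=.05); stat("place")
r.set_gripper(1.0); L(*tc,.16,vel=.25); stat("up")
r.move_to([.25,-.42,.22],quat(-.3))
im=optics.get_image("top"); np.savez("top5.npz",**im)
for n,zz,cc,hue in(("green",(.085,.105),(.6,.124),(45,85)),("yellow",(.044,.065),(.483,.31),(15,35)),("tab",(.085,.11),(.425,-.362),(0,180))):
    k=top_rect(*zz,cc,.12,im,hue); print(n,k[0],k[1],np.degrees(k[2]),k[3])
print(r.current_t())
im=optics.get_image("scene"); cv2.imwrite("pics/stack.png",im["pixels"][200:370,170:340,::-1].repeat(3,0).repeat(3,1))
E
```

```text
down t 23.68 tcp [ 0.5928 -0.0846  0.0313] F [ 1.  -0.1  0.9] open 1.001 ff 0.0
grip t 24.07 tcp [ 0.5929 -0.0844  0.0316] F [-1.   0.2  6.4] open 0.644 ff 43.1
lift t 24.77 tcp [ 0.5916 -0.0841  0.1389] F [ 0.1  0.2 -2.6] open 0.644 ff 42.7
place t 26.77 tcp [0.5999 0.1238 0.0734] F [-0.2 -0.2 -2. ] open 0.643 ff 43.1
up t 27.68 tcp [0.6001 0.1238 0.1605] F [-0.4 -1.  -0.7] open 0.997 ff 0.0
green [0.59920996 0.12230543] [150.2  55.7] 9.410293 0.09568365275812307
yellow [0.4836376  0.30705341] [150.3  57.7] 5.6440926 0.053667659937637335
tab [ 0.42561899 -0.36313962] [ 8.7 13.2] -57.86658 0.09987618837150292
30.05
```

View pics/stack.png

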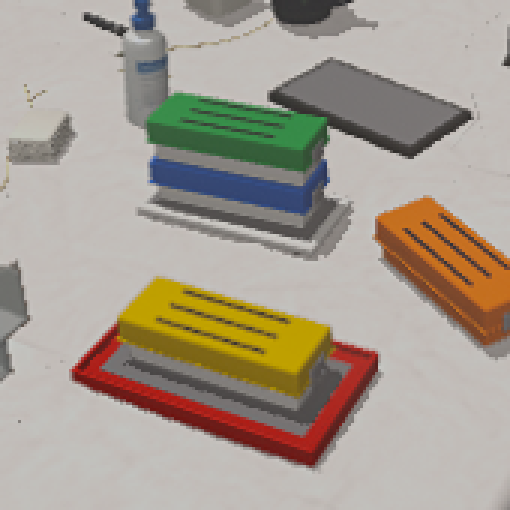

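The picture shows green squarely on blue (crop (235,130)) and yellow flat inside the red tray (crop (225,350)). The mat is empty and the bottle is untouched. Both boxes are placed, so now I push the lever.

```bash
python3 - <<'E'
from h import *
pv=np.array([.4885,-.2975]); t0=np.arctan2(-.363-pv[1],.426-pv[0])
phi=t0-.6-np.pi/2; n=np.array([np.cos(phi),np.sin(phi)])
post=lambda th: pv+.0905*np.array([np.cos(t0-th),np.sin(t0-th)])
f=phi%np.pi
r.set_gripper(0.0); s=post(0)-.036*n
r.move_to([*s,.17],quat(f)); L(*s,.073,vel=.15); stat("start")
for th in np.arange(0,1.11,.15): L(*(post(th)-.018*n),.073,vel=.12)
stat("arc")
tg=lambda th: np.array([np.sin(t0-th),-np.cos(t0-th)])
for th in np.arange(1.08,1.36,.03):
    L(*(post(th)-.018*n),.073,vel=.08); F=np.array(r.current_contact_force())
    print(th.round(2),F.round(1))
    if np.hypot(*F[:2])>16: break
r.sleep(.2); stat("stop"); im1=optics.get_image("top"); im2=optics.get_image("scene")
t=r.current_tool_pos(); L(t[0],t[1],.18,vel=.25); stat("let go")
cv2.imwrite("pics/lever.png",np.hstack([im1["pixels"][200:300,340:440,::-1].repeat(4,0).repeat(4,1),im2["pixels"][150:250,310:410,::-1].repeat(4,0).repeat(4,1)]))
E
```

```text
start t 33.23 tcp [ 0.4338 -0.3986  0.0739] F [-0.4 -0.6  0.8] open -0.0 ff 0.0
arc t 35.39 tcp [ 0.4048 -0.2942  0.0732] F [ 1.7 -6.4 -0.4] open -0.005 ff 2.6
1.08 [ 1.4 -4.7  0.6]
1.11 [ 1.6 -4.9  2. ]
1.14 [ 0.6 -7.2  1.3]
1.17 [-0.3 -5.9  1.8]
1.2 [ -4.1 -10.6   1.6]
1.23 [-10.2 -20.8   0.2]
stop t 37.09 tcp [ 0.4089 -0.2805  0.0732] F [ -9.7 -20.4  -0. ] open -0.006 ff 9.1
let go t 37.77 tcp [ 0.4084 -0.28    0.1795] F [ 0.3  0.3 -0.5] open -0.001 ff 0.0
```

View pics/lever.png

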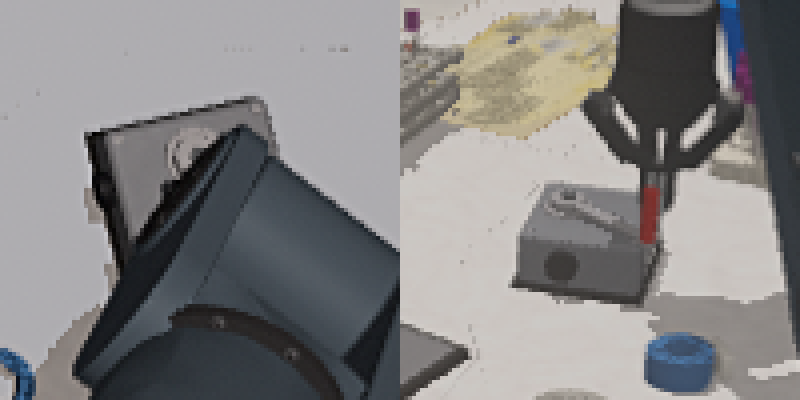

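At the stop the scene view shows the red post at crop (650,215), pressed against the fingers. The force jumped from 6 to 23 N, so it reached the hard stop. I check that it sprang back and that the bystanders haven't moved, then hand in.

```bash
python3 - <<'E'
from h import *
r.move_to([.25,-.42,.24],quat(-.3)); r.sleep(.3)
im=optics.get_image("top"); a=dict(np.load("top.npz"))
ok=[]
for n,zz,cc,hue,exp in(("green",(.085,.105),(.6,.124),(45,85),(.6,.1238)),("yellow",(.044,.065),(.483,.31),(15,35),(.483,.3085)),("tab",(.085,.11),(.425,-.362),(0,180),(.4257,-.363))):
    k=top_rect(*zz,cc,.12,im,hue); print(n,k[0],k[1],np.degrees(k[2]),k[3]); ok.append(np.hypot(*(k[0]-exp))<.004)
for n,cc in(("bottle",(.777,.029)),("mug",(.777,-.246)),("cup",(.367,-.022))):
    x,y=[top_rect(.025,.2,cc,.09,i)[0] for i in(a,im)]; print(n,x,y); ok.append(np.hypot(*(x-y))<.004)
stat(); print(ok)
if all(ok): print(r.hand_in())
E
```

```text
green [0.59869885 0.12216916] [149.4  55.7] 9.396427 0.09555597368817881
yellow [0.48309372 0.30707968] [149.8  58.4] 5.790272 0.053480668811823895
tab [ 0.42616669 -0.36316507] [ 8.6 12.4] -62.03813 0.09986341836225221
bottle [0.77709418 0.02891985] [0.77517462 0.02835464]
mug [ 0.77998706 -0.24427621] [ 0.77987531 -0.24496884]
cup [ 0.36736282 -0.02226498] [ 0.36736111 -0.02228571]
 t 39.58 tcp [ 0.2501 -0.4199  0.24  ] F [-0.3  0.3  0.4] open -0.0 ff 0.0
[np.True_, np.True_, np.True_, np.True_, np.True_, np.True_]
the job is handed in; nothing more can be done
None
```

The job is handed in at about 40 s: yellow lies flat in the red tray, green is back squarely on blue, and the lever was pushed to its stop and sprang back with the bottle, mug and cup still in place; my first grip attempt closed on top of the green lid at about 6 N without moving the stack.

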